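# Fit the stirrer of the chocolate tempering machine and hold it home

## Task

First throw the tempering machine's drive lever into the stop notch, the one marked in red, and leave it there. Then lift the stirrer with the yellow grip, set it over the spindle in the bowl, turn it until the splines mesh, slide it down and press it fully home against the sprung red seal ring. Finish while still holding it and pressing it down, so that I can slip the retaining fork in, and leave everything else where it lies.

Things in the scene. Friction and masses are not known exactly. Their poses are not given: they have to be found in the camera images.
- drive_lever (a joint): drive lever's angle, rad: a steel rod (8 mm) with a black ball knob swinging over a grey quadrant on the machine's deck. Four sprung notches: reverse -0.36, stop 0 (red lines, big red dot), slow 0.36, fast 0.72; limits -0.44, 0.80. Let go, it snaps into the nearest. A throw takes up to 10 N at the knob. Its lean from vertical towards the machine's back (+x of lever_pivot) is 0.18 minus the value
- lever_knob (a point): centre of the lever's black ball knob, 30 mm across, 115 mm from the hinge axis and 60 mm above the grey quadrant; free on all sides. Push it along its arc, or take it from above between fingers in front of and behind it (in line with the swing), which drive it better than a pinch from its sides
- lever_pivot (a point): point on the lever's hinge axis, fixed to the machine, 85 mm above the bench. Its axes are the machine's: x from front to back, y along the hinge axis, z up. The spindle axis lies 30 mm along +x and 193 mm along +y from here
- machine: tempering machine, a white housing 280 mm (x) by 385 mm (y), fixed; origin on the bench under the spindle axis, the bowl's middle; x from front to back. Deck 122 mm above the bench; sunk in it a steel bowl 236 mm across and 72 mm deep; the lever's quadrant tops out at 140 mm
- stirrer_grip (a point): centre of the stirrer's yellow grip, a flat fin 46 mm long (x axis), 16 mm thick (y), 45 mm tall (z) on top of the hub; pinch it across the 16 mm. On the stirrer's axis, 108 mm above the hub's underside, 22 mm above the hub's shoulder. Mass 0.3 to 0.5 kg. At the start the stirrer stands upright on the bench
- stirrer_hub (a point): centre of the underside of the stirrer's steel hub (44 mm across), axes as stirrer_grip. Three white paddles reach out 100 mm, 55 mm tall, one along +x. Bore, open below: 22 mm of internal splines (22 mm across the tips) with six key grooves at 0, 60, 120 .. degrees from x, so one in line with the grip's long side; above them an 18.4 mm pilot bore up to 78 mm
- spindle_home (a point): on the axis of the upright spindle in the bowl, 58 mm above the bench: the hub's underside lies here when fully home. Six brass keys 5 mm wide, 30 mm across, at 0, 60, 120 .. degrees from this x axis, end 22 mm above it. They mesh when the x axes of stirrer and spindle are a multiple of 60 degrees apart, about 4 degrees of play each way; if not, the hub stops 22 mm up. The spindle does not turn
- spindle_tip (a point): top of the spindle, 72 mm above spindle_home: the cone end (9 mm across) of the smooth steel pilot, 16 mm across, that rises above the keys and centres the stirrer
- seal_ring (a joint): how far (m) the red sprung seal ring round the spindle's foot is pressed: 0 free, its top then 6 mm above spindle_home; 0.006 at its stop, fully home. Spring 7.5 N at 0, 14 N at 0.006; it lifts the stirrer again when let go
- mould_b_center (a point): blue plastic chocolate mould by the machine's lever side, a 200 by 300 mm plate with two half-egg domes, 51 mm tall; this point is over the middle of the plate, 25 mm up. A bystander
- bowl_mid (a point): brown mixing bowl, 170 mm across and 85 mm tall; point on its axis half-way up. A bystander
- spatula_grip (a point): handle of a spatula with a red handle, 260 mm long. A bystander
- fork_clip_mid (a point): middle of the retaining fork, a flat steel U-shaped clip about 70 mm long with a red end, lying ready on the machine's deck behind the lever. A bystander
- jar_mid (a point): amber jar with white cap, 68 mm across and 100 mm tall; point half-way up. A bystander
- timer_mid (a point): round white kitchen timer, 64 mm across and 43 mm tall; point half-way up. A bystander

How it is judged:
On the way, in this order (a step that is already met when the one before it is completed fails the run):
1. the drive lever sits in the red stop notch (value of joint drive_lever between -0.1 and 0.1 rad), for 0.3 s.
2. the stirrer is on the spindle with its splines meshed (all of step 1 and horizontal distance between stirrer_hub and spindle_home below 0.003 m and angle between stirrer_hub's own z axis and vertical below 0.06 rad and z of stirrer_hub in the frame of spindle_home below 0.014 m), for 0.1 s.
At the end, for the whole second after the job is handed in: lever in the stop notch (within 0.1 rad); stirrer at rest, upright on the spindle (axes within 3 mm, tilt under 0.06 rad), splines meshed, underside within 3 mm of fully home, seal ring pressed down at least 4.5 of its 6 mm, fingers still bearing on the stirrer (all of step 1 and horizontal distance between stirrer_hub and spindle_home below 0.003 m and angle between stirrer_hub's own z axis and vertical below 0.06 rad and z of stirrer_hub in the frame of spindle_home below 0.003 m and value of joint seal_ring above 0.0045 m and contact force between the fingers and stirrer above 2 N and linear speed of stirrer below 0.02 m/s); the arm keeps its last pose, push and grip.
It fails at once if something else (mould, bowl, spatula, fork, jar, timer) is pushed out of place (more than 30 mm) (distance of any of mould_b_center, bowl_mid, spatula_grip, fork_clip_mid, jar_mid, timer_mid from where it was at the start of the episode above 0.03 m).
It also fails if it takes over 64 s, if anything falls off the work surface, if the arm or the gripper's body presses on something with over 40 N, if the wrist force passes 120 N, or if a joint passes its speed limit or range.

## Robot

A 6-joint arm with a two-finger parallel gripper is mounted at the origin on the work surface. World frame = base frame: x ahead of the robot, y to its left, z up, the work surface at z = 0. Lengths are in m, angles in rad, forces in N, time in s.
With the tool pointing down it reaches from about 0.375 to 0.9 m from the base axis. Payload 3.1 kg.
Tool frame: the origin (TCP) lies midway between the tips of the shut fingers; the grasp point (between the pads) lies 19 mm behind it (manip.hold_point_z is the distance from the TCP to the grasp point, in m); x points along the fingers, y is the direction in which the jaws open and shut, and the axes are right-handed (so a half turn about x gives the same grasp; the last joint's range is limited). The gripper opens to 85 mm and grips with 20 to 120 N. Pads are 22 mm wide; open, the fingers measure 114 mm over their backs; the gripper's body (76 mm by 85 mm) begins 54 mm behind the grasp point. The pads swing forward as they close: fully open they stand 13 mm farther back than shut.
Start: joints at [1.077, 0.527, 1.433, -0, 1.181, -0.178], TCP at [0.193, 0.594, 0.231] pointing down, gripper open.
Joint ranges: [-3.08, 3.08], [-0.75, 2.2], [0.22, 2.44], [-1.43, 4.57], [0, 2.65], [-2.85, 2.85]. Speed limits (rad/s): [2.79, 2.79, 3.14, 3.14, 3.14, 3.14].

## Interface

Orientations are given as a unit quaternion [x, y, z, w].
In Python, from station import manip, snapshot gives the robot as it stands.
- The arm moves only by the tool play_rows, never from a script. Its argument "series" is a list of rows, each a list of 4 numbers: the shift along the tool's x, y, z in m, then the turn about the tool's x in degrees. In form: [[tx, ty, tz, spin], ...]. A call has 1 to 20 rows; each row is the pose to reach, as a shift and turn from the pose measured when the call began, along the tool's axes at that moment; what a row does not reach only later rows make up. A row lasts 1/10 s, in which the tool goes at most 50 mm and 8.59 degrees, less where a joint would pass 70% of its speed; a pose out of reach is approached as far as the arm can. A call with a gripper value outside its range is refused whole. "claw" is the opening in per cent of the stroke, from 0 (shut) to 100 (fully open), set as the call begins (left out, the last holds). The fingers move at their own pace and stop on an object; "force" is the grip in N (left out, the last holds). Time passes only in rows, so rows that repeat a pose let the fingers close. It gives the time, the measured TCP pose, the force and the opening at its end, in the units of the state.
- manip.sense(): the state, without advancing time (a new reading comes with each control period).
- snapshot(name): name is "scene" or "top"; returns a dict with "image" (384x512x3 uint8, blue, green, red), "depth" (384x512 float32, m along the optical axis (not along the pixel's ray), 0 where there is no reading), "fov_y" (degrees; the focal length in pixels is half the picture's height over the tangent of half this angle, whatever the lens; pixels are square), "cx", "cy" (the principal point, pixels), "R" (3x3) and "t" (3): a world point X has camera coordinates R X + t. Camera axes: x right, y down, z forward; pixel columns grow to the right and rows downward; lengths in m; the calibration is good to about 2 mm. A picture is of the moment at which its call begins.
- manip.sign_off(): hands the job in, once; it reports no verdict.
The state is a dict: "t": time; "q": joint angles; "qd": joint speeds; "tau": joint torques, N m; "tcp_pos": TCP position; "tool_rot": TCP orientation; "force": force on the tool from outside, world axes, zero at the start; "ft_torque": the same for the moment, N m; "finger_gap": opening from 0.0 (shut) to 1.0 (fully open).
Only numpy, scipy, OpenCV 4.12 (cv2) and the standard library are available. Lean on these libraries where they do the work, as an engineer would, in place of code of your own. Each camera call takes 0.05 s, during which the arm holds its last target.

## Working session

There is one attempt and no reset: what is moved stays moved. The work goes in short steps, Python scripts to look and compute and a tool call to move; the robot and the scene stay as the last step left them, time stands still between calls to the robot, and variables do not carry over. Pictures are saved under pics/ and viewed, and the job is handed in when it is done.

Besides the shell and the picture viewer there is one more tool, called by a JSON object that holds its "fn" and its "kwargs". play_rows: Moves the arm, as the interface text tells. Its arguments: {"type":"object","properties":{"series":{"type":"array","items":{"type":"array","items":{"type":"number"}}},"claw":{"type":"number"},"force":{"type":"number"}},"required":["series"]}

```bash
ls; mkdir -p pics
python3 - <<'E'
from station import manip, snapshot
import cv2,numpy as np,pickle
print(manip.sense())
for n in("scene","top"):
    s=snapshot(n); pickle.dump(s,open(f"{n}0.pkl","wb")); cv2.imwrite(f"pics/{n}0.png",s["image"])
    print(n,s["fov_y"],s["cx"],s["cy"],s["R"],s["t"])
E
```

```text
pics
{'t': 0.0, 'q': array([ 1.07746427e+00,  5.28473375e-01,  1.43392898e+00, -3.21935288e-07,
        1.18141553e+00, -1.78541845e-01]), 'qd': array([ 0.0004024 , -0.0028415 ,  0.00060464,  0.00091529, -0.0005083 ,
        0.00083081]), 'tau': array([-7.16395698e-04, -4.42348516e+01, -1.78024292e+01, -3.14721992e-04,
        8.45371949e-03,  5.98072077e-06]), 'tcp_pos': array([0.19315362, 0.59363106, 0.23032072]), 'tool_rot': array([ 0.11009329,  0.69862502, -0.11157888,  0.69810651]), 'force': array([-0.51717649, -0.10485202, -0.13961474]), 'ft_torque': array([-0.00341379,  0.01770384,  0.04091326]), 'finger_gap': 1.0044865146939603}
scene 54.95212368032814 253.62043622089251 195.49034231826494 [[-0.59424125  0.80414428 -0.01514305]
 [ 0.65644143  0.47404204 -0.58682944]
 [-0.4647171  -0.35865879 -0.80956896]] [ 0.32058917 -0.24739254  1.61913642]
top 47.684448234036914 251.34305645890478 194.7273371932065 [[-0.02260772 -0.99971075 -0.00820376]
 [-0.98553883  0.02366414 -0.16778921]
 [ 0.16793481  0.00429179 -0.98578876]] [0.00453832 0.51372298 1.71171238]
```

View pics/scene0.png

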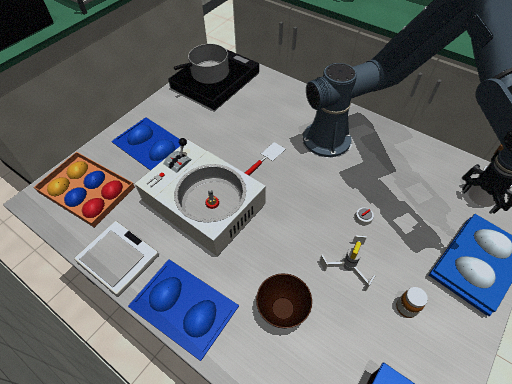

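View pics/top0.png

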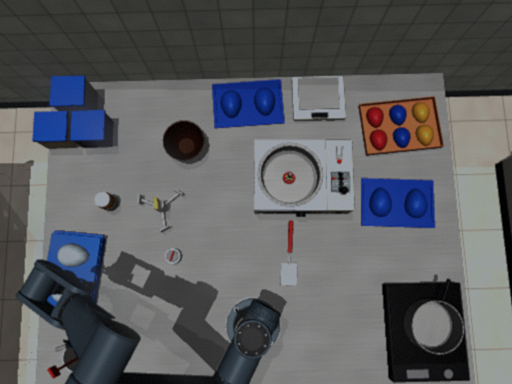

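The scene view shows the machine with its bowl around (210,195), the lever knob near (183,143) and the stirrer near (352,258). In the top view the machine spans (255–353, 140–213) and the stirrer is at (160,204). I'll zoom in next.

```bash
cat > h.py <<'E'
import numpy as np,cv2,pickle
def cam(s):
    f=s["image"].shape[0]/2/np.tan(np.radians(s["fov_y"])/2); R=np.array(s["R"]);t=np.array(s["t"]); return f,R,t
def ray(s,u,v):
    f,R,t=cam(s); d=R.T@np.array([(u-s["cx"])/f,(v-s["cy"])/f,1]); return -R.T@t,d
def onz(s,u,v,z):
    c,d=ray(s,u,v); return c+d*(z-c[2])/d[2]
def dep(s,u,v):
    c,d=ray(s,u,v); return c+d*s["depth"][int(round(v)),int(round(u))]
def proj(s,X):
    f,R,t=cam(s); p=R@np.array(X)+t; return np.array([f*p[0]/p[2]+s["cx"],f*p[1]/p[2]+s["cy"]])
def tri(s1,p1,s2,p2):
    A=[];b=[]
    M=np.zeros((3,3));y=np.zeros(3);L=[]
    for s,p in((s1,p1),(s2,p2)):
        c,d=ray(s,*p);d=d/np.linalg.norm(d);P=np.eye(3)-np.outer(d,d);M+=P;y+=P@c;L.append((c,d))
    X=np.linalg.solve(M,y); return X,[np.linalg.norm(np.cross(X-c,d)) for c,d in L]
def crop(s,u0,v0,w,h,k,name):
    cv2.imwrite(name,cv2.resize(s["image"][v0:v0+h,u0:u0+w],None,fx=k,fy=k,interpolation=cv2.INTER_CUBIC))
def load(n): return pickle.load(open(n,"rb"))
E
python3 - <<'E'
from h import *
S=load("scene0.pkl");T=load("top0.pkl")
a=cv2.resize(S["image"][125:255,130:280],None,fx=5,fy=5,interpolation=2);cv2.imwrite("pics/a.png",a[:600])
crop(T,245,130,120,90,6,"pics/b.png")
crop(S,310,225,80,70,7,"pics/c.png")
crop(T,130,175,70,65,8,"pics/d.png")
E
```

```text
(no output)
```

View pics/a.png

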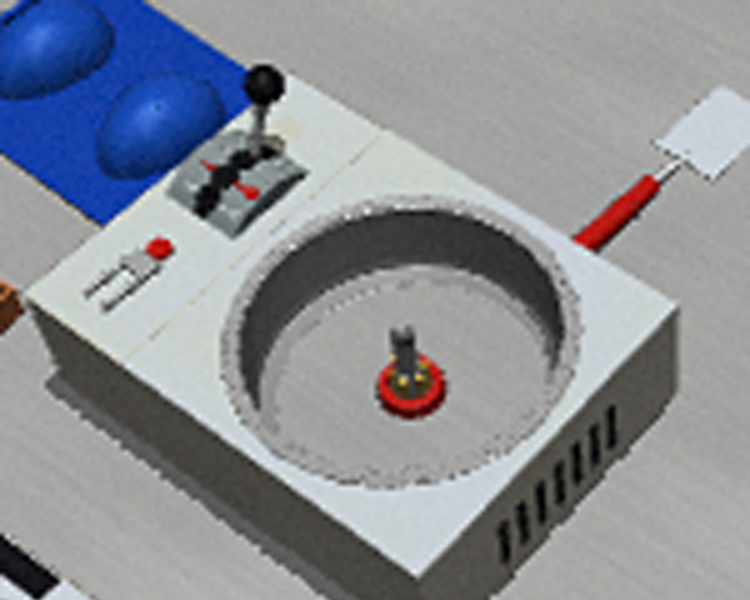

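View pics/b.png

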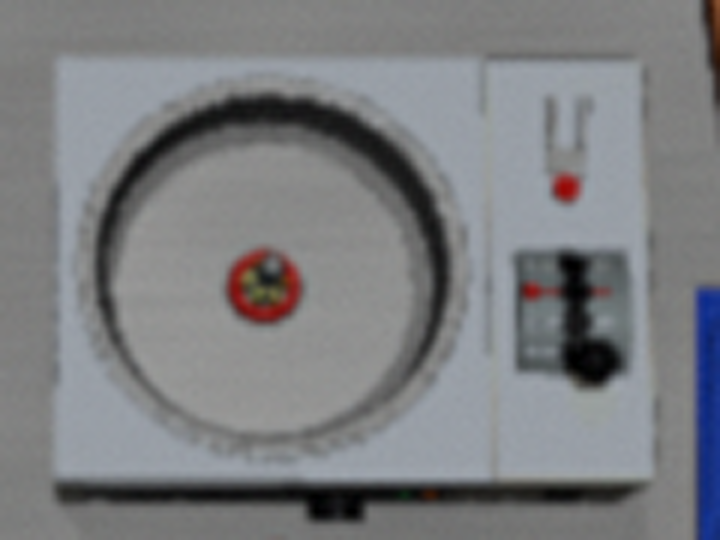

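View pics/c.png

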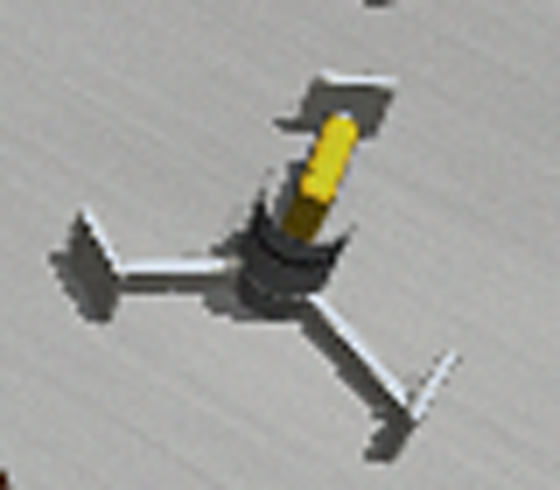

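View pics/d.png

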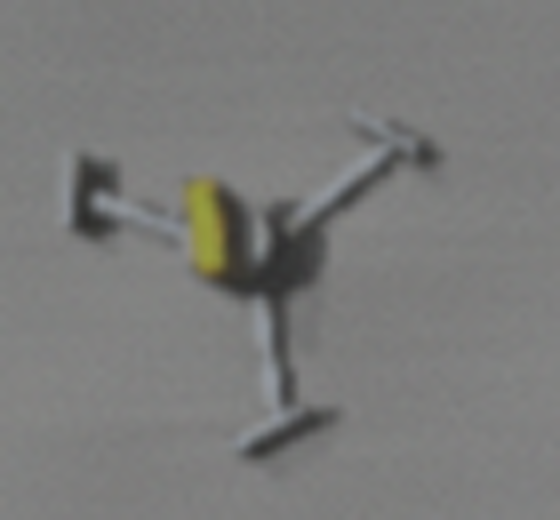

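The lever knob leans towards the machine's front, so it's in "slow" or "fast". The stirrer's grip runs roughly along world x. Now I'll take measurements.

Run:
```python
from h import *
np.set_printoptions(precision=4,suppress=True)
S=load("scene0.pkl");T=load("top0.pkl")
def blobs(s,box,cond,name):
    u0,v0,w,h=box; hsv=cv2.cvtColor(s["image"],cv2.COLOR_BGR2HSV)
    m=np.zeros(hsv.shape[:2],np.uint8); m[v0:v0+h,u0:u0+w]=(cond(hsv.astype(int))*255)[v0:v0+h,u0:u0+w]
    n,l,st,c=cv2.connectedComponentsWithStats(m)
    o=[(st[i,4],c[i],l==i) for i in range(1,n) if st[i,4]>3]
    for a,cc,_ in o: print(name,a,cc)
    return o
black=lambda h:(h[...,2]<45)
red=lambda h:((h[...,0]<8)|(h[...,0]>172))&(h[...,1]>150)&(h[...,2]>90)
yel=lambda h:(abs(h[...,0]-28)<8)&(h[...,1]>120)&(h[...,2]>60)
blobs(S,(172,133,22,20),black,"knobS");blobs(T,(330,170,25,30),black,"knobT")
blobs(S,(200,185,30,30),red,"ringS");blobs(T,(275,165,30,30),red,"ringT")
g=blobs(S,(340,235,30,35),yel,"gripS");gt=blobs(T,(140,190,40,40),yel,"gripT")
yb=lambda h:(abs(h[...,0]-28)<10)&(h[...,1]>110)&(h[...,2]>140)
gs=blobs(S,(340,235,30,35),yb,"gripTopS")
for s,o in((S,gs),(T,gt)):
    a,c,m=max(o,key=lambda q:q[0]); v,u=np.nonzero(m); 
    P=np.array([onz(s,x,y,0.1305)[:2] for x,y in zip(u,v)]); mu=P.mean(0); w,V=np.linalg.eigh(np.cov(P.T)); print(mu,np.sqrt(w*12),np.degrees(np.arctan2(V[1,1],V[0,1])))
# machine corners via white deck top
v,u=np.mgrid[0:384,0:512]
for s,n in((S,'S'),(T,'T')):
    f,R,t=cam(s); d=s["depth"].astype(float); pc=np.stack([(u-s["cx"])/f*d,(v-s["cy"])/f*d,d],-1); W=(pc-t)@R
    m=(abs(W[...,2]-0.122)<0.006)&(d>0); 
    m=m.astype(np.uint8); k,l,st,c=cv2.connectedComponentsWithStats(m)
    for i in np.argsort(-st[1:,4])[:3]+1:
        P=W[l==i]; r=cv2.minAreaRect(P[:,:2].astype(np.float32)*1000); print(n,st[i,4],r,np.median(P[:,2]))
```

```text
knobS 42 [182.4762 141.6667]
knobT 99 [341.7172 184.5152]
ringS 50 [211.58 202.68]
ringT 42 [287.9762 178.2619]
gripS 92 [355.4239 250.0109]
gripT 36 [155.5833 202.9167]
gripTopS 57 [356.6491 247.2807]
[0.4804 0.3615] [0.0142 0.0447] -171.97990410987418
[0.4759 0.3597] [0.0125 0.0421] -171.4499067977427
S 3663 ((578.7355346679688, -212.44805908203125), (387.8045349121094, 285.200439453125), 88.51561737060547) 0.12331164778081369
S 473 ((752.5198974609375, 600.9623413085938), (47.48870849609375, 105.7017593383789), 35.63125228881836) 0.12424537379238486
S 195 ((194.6741943359375, -1435.5501708984375), (458.4788513183594, 27.29442596435547), 0.8618946075439453) 0.12132822327118666
T 3413 ((579.5758056640625, -211.96746826171875), (384.0638732910156, 280.6327819824219), 88.62859344482422) 0.12151458046963087
T 902 ((798.1429443359375, 787.7439575195312), (138.37835693359375, 127.35871124267578), 89.56196594238281) 0.12217499692960773
T 873 ((797.3577270507812, 639.5010375976562), (138.30087280273438, 127.07974243164062), 89.12722778320312) 0.12215767082066675
```

Run:
```python
from h import *
np.set_printoptions(precision=4,suppress=True)
S=load("scene0.pkl");T=load("top0.pkl")
for s,box,n in((S,(200,185,30,32),'S'),(T,(275,165,30,30),'T')):
    u0,v0,w,h=box; im=cv2.resize(s["image"][v0:v0+h,u0:u0+w],None,fx=18,fy=18,interpolation=2); cv2.imwrite(f"pics/ring{n}.png",im)
    hsv=cv2.cvtColor(s["image"],cv2.COLOR_BGR2HSV).astype(int)
    m=(((hsv[...,0]<10)|(hsv[...,0]>170))&(hsv[...,1]>110)&(hsv[...,2]>50)).astype(np.uint8)
    k=np.zeros_like(m);k[v0:v0+h,u0:u0+w]=m[v0:v0+h,u0:u0+w]
    c=max(cv2.findContours(k,0,2)[0],key=len)
    P=np.array([onz(s,*p[0],0.064)[:2] for p in c],np.float32); (cx,cy),r=cv2.minEnclosingCircle(P); print(n,cx,cy,r)
    # bowl rim: fit circle of dark-> use depth: points with z between .06-.118 inside deck region
    v,u=np.mgrid[0:384,0:512];f,R,t=cam(s); d=s["depth"].astype(float); W=(np.stack([(u-s["cx"])/f*d,(v-s["cy"])/f*d,d],-1)-t)@R
    q=(d>0)&(W[...,2]<0.112)&(W[...,2]>0.04)&(np.hypot(W[...,0]-.579,W[...,1]+.175)<0.135)
    qc=max(cv2.findContours(q.astype(np.uint8),0,1)[0],key=cv2.contourArea)
    P=np.array([onz(s,*p[0],0.122)[:2] for p in qc],np.float32); print("bowl",cv2.minEnclosingCircle(P),cv2.fitEllipse(P*1000))
    for X in ([.579,-.172,.13],): print(proj(s,X))
    w=W[q]; z=(d>0)&(W[...,2]>0.075)&(np.hypot(W[...,0]-.579,W[...,1]+.175)<0.03); print("spindle pts",W[z])
kn=tri(S,(182.5,141.7),T,(341.7,184.5)); print("knob",kn)
yaw=np.radians(-1.45);c,s_=np.cos(yaw),np.sin(yaw);Rm=np.array([[c,-s_],[s_,c]])
mc=np.array([.579,-.212]); print("spindle from machine rect? y offset unknown")
```

```text
S 0.5832724571228027 -0.1563451588153839 0.026718473061919212
bowl ((0.5833821296691895, -0.15735606849193573), 0.11351322382688522) ((583.1844482421875, -157.3513641357422), (214.51373291015625, 222.9425048828125), 50.81365203857422)
[207.3443 188.3872]
spindle pts [[ 0.5813 -0.1622  0.1307]
 [ 0.5779 -0.1608  0.1281]
 [ 0.5748 -0.1592  0.1259]
 [ 0.5862 -0.1628  0.1296]
 [ 0.5844 -0.1597  0.1301]
 [ 0.5824 -0.1567  0.1302]
 [ 0.5797 -0.1546  0.129 ]
 [ 0.5758 -0.1538  0.1254]
 [ 0.5869 -0.1631  0.1242]
 [ 0.5852 -0.1597  0.125 ]
 [ 0.5839 -0.156   0.1265]
 [ 0.5806 -0.1545  0.1242]
 [ 0.5767 -0.1537  0.1205]
 [ 0.5886 -0.1621  0.1208]
 [ 0.5874 -0.1582  0.1228]
 [ 0.5863 -0.1542  0.1247]
 [ 0.5809 -0.1552  0.1179]
 [ 0.5778 -0.1535  0.1158]
 [ 0.5866 -0.1654  0.1101]
 [ 0.5883 -0.1582  0.1177]
 [ 0.5857 -0.1559  0.1166]
 [ 0.5844 -0.1521  0.1183]
 [ 0.578  -0.1541  0.1096]
 [ 0.5876 -0.1599  0.1095]
 [ 0.588  -0.1542  0.1146]
 [ 0.5838 -0.1538  0.1102]
 [ 0.5801 -0.1527  0.1069]
 [ 0.5871 -0.1616  0.1015]
 [ 0.5864 -0.1571  0.1044]
 [ 0.5849 -0.1535  0.1057]
 [ 0.5812 -0.1524  0.10
[... 1675 characters left out ...]
1]
 [ 0.5734 -0.1553  0.127 ]
 [ 0.5734 -0.1592  0.1264]
 [ 0.5753 -0.1639  0.1174]
 [ 0.5799 -0.1473  0.0794]
 [ 0.5804 -0.1515  0.0765]
 [ 0.5749 -0.1534  0.102 ]
 [ 0.5735 -0.1568  0.1082]
 [ 0.574  -0.1609  0.1054]
 [ 0.5737 -0.1648  0.1062]
 [ 0.5788 -0.171   0.0815]
 [ 0.5766 -0.1514  0.0754]
 [ 0.5739 -0.1544  0.0875]
 [ 0.5739 -0.1584  0.0871]
 [ 0.5728 -0.162   0.0917]
 [ 0.575  -0.1669  0.0809]
 [ 0.5711 -0.1508  0.0819]
 [ 0.5714 -0.1589  0.0795]
 [ 0.5721 -0.1632  0.0758]
 [ 0.5669 -0.1626  0.0814]
 [ 0.5674 -0.1668  0.0783]]
knob (array([ 0.5134, -0.3371,  0.2115]), [np.float64(0.002566323774630458), np.float64(0.0025663237746305165)])
spindle from machine rect? y offset unknown
```

View pics/ringS.png

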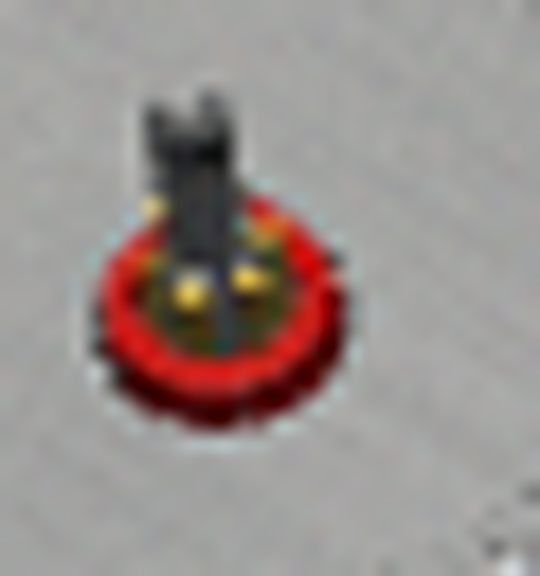

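View pics/ringT.png

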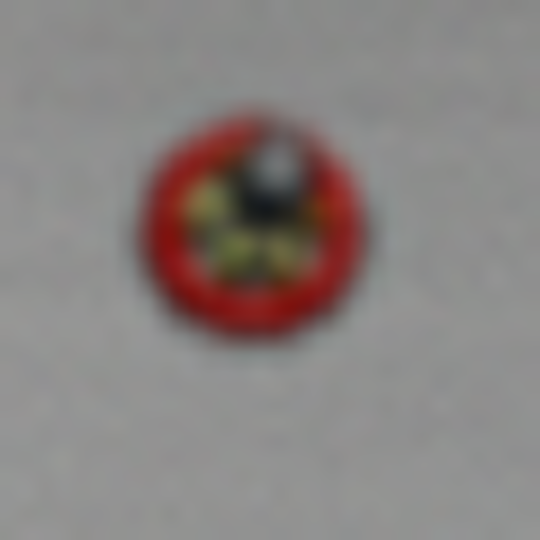

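Run:
```python
from h import *
np.set_printoptions(precision=4,suppress=True)
S=load("scene0.pkl");T=load("top0.pkl")
print(tri(S,(182.6,141.8),T,(343.7,189.5)))
for v in(0.36,0.72):
    l=.18-v; dx=.115*np.sin(l); X=[.5448+dx,-.3504+dx*-.0253,.085+.115*np.cos(l)]; print(v,X,proj(S,X),proj(T,X))
cT=np.array([.5768,-.1596]);cS=np.array([.583,-.157])
for s,c,b,pts in((T,cT,(275,165),[(207,205),(235,250),(287,250),(320,212)]),(S,cS,(200,185),[(190,292),(248,275),(155,207),(268,228),(150,258)])):
    for p in pts:
        d=onz(s,b[0]+(p[0]+.5)/18-.5,b[1]+(p[1]+.5)/18-.5,0.08)[:2]-c; a=np.degrees(np.arctan2(d[1],d[0])); print(p,d*1000,a,a%60)
```

```text
(array([ 0.5   , -0.3499,  0.1914]), [np.float64(0.00024587459736275565), np.float64(0.0002458745973629066)])
0.36 [np.float64(0.5242115990560302), np.float64(-0.34987911345611755), np.float64(0.19814202467063396)] [177.8097 144.4277] [343.7242 182.6841]
0.72 [np.float64(0.4856743609598919), np.float64(-0.34890412133228527), np.float64(0.1836364983568398)] [185.8738 141.1207] [343.2792 193.6493]
(207, 205) [ 3.2897 12.2395] 74.95553959328926 14.95553959328926
(235, 250) [-7.0157  6.4243] 137.51955620079366 17.51955620079366
(287, 250) [-7.295  -5.0535] -145.28824530684525 34.711754693154745
(320, 212) [  1.1004 -12.6663] -85.03504286636648 34.96495713363352
(190, 292) [7.5432 0.2973] 2.257161542132919 2.257161542132919
(248, 275) [-2.5103  7.0644] 109.56238957065021 49.56238957065021
(155, 207) [ -4.3891 -19.1913] -102.88201698674519 17.117983013254815
(268, 228) [-13.8183   2.8221] 168.45732044813818 48.45732044813818
(150, 258) [  5.8773 -11.7181] -63.36357115363765 56.63642884636235
```

```bash
cat >> h.py <<'E'
from scipy.spatial.transform import Rotation as Ro
def plan(m,pos,yaw=None):
    """yaw deg of tool y axis in world (mod 180 chosen nearest)"""
    st=m.sense();R=Ro.from_quat(st["tool_rot"]).as_matrix();d=R.T@(np.array(pos)-st["tcp_pos"])
    y0=np.degrees(np.arctan2(R[1,1],R[0,1])); sp=0
    if yaw is not None: sp=-((yaw-y0+90)%180-90)
    print("t",round(st["t"],2),"tcp",st["tcp_pos"].round(4),"yaw",round(y0,2),"toolx",R[:,0].round(4),"q",st["q"].round(2),"F",np.round(st["force"],1),"gap",round(st["finger_gap"],3))
    print("-> row",d.round(4),"spin",round(sp,1))
E
python3 - <<'E'
from h import *
from station import manip
S=load("scene0.pkl");T=load("top0.pkl")
plan(manip,[.500,-.350,.30],-1.45)
l=.18; print([proj(s,[.5448+.055*np.sin(l),-.3504,.139]) for s in(S,T)])
E
```

```text
t 0.1 tcp [0.1932 0.5937 0.2304] yaw 71.96 toolx [-0.001  -0.0017 -1.    ] q [ 1.08  0.53  1.43  0.    1.18 -0.18] F [-0.3 -0.2  0.9] gap 1.002
-> row [-0.0682 -0.8025  0.5839] spin 73.4
[array([174.95084391, 160.31026439]), array([340.29159067, 177.90597867])]
```

Run:
```python
from h import *
from station import manip
plan(manip,[.46,.2,.30],-1.45)
plan(manip,[.500,-.350,.30],-1.45)
```

```text
t 0.1 tcp [0.1932 0.5937 0.2304] yaw 71.96 toolx [-0.001  -0.0017 -1.    ] q [ 1.08  0.53  1.43  0.    1.18 -0.18] F [-0.3 -0.2  0.9] gap 1.002
-> row [-0.0692 -0.2919  0.3756] spin 73.4
t 0.1 tcp [0.1932 0.5937 0.2304] yaw 71.96 toolx [-0.001  -0.0017 -1.    ] q [ 1.08  0.53  1.43  0.    1.18 -0.18] F [-0.3 -0.2  0.9] gap 1.002
-> row [-0.0682 -0.8025  0.5839] spin 73.4
```

{"fn": "play_rows", "kwargs": {"series": [[-0.069,-0.03,0.038,0],[-0.069,-0.06,0.076,8],[-0.069,-0.09,0.113,16],[-0.069,-0.12,0.15,24],[-0.069,-0.15,0.188,32],[-0.069,-0.18,0.226,40],[-0.069,-0.21,0.263,48],[-0.069,-0.24,0.3,56],[-0.069,-0.27,0.34,64],[-0.069,-0.292,0.376,73],[-0.069,-0.335,0.393,73],[-0.069,-0.38,0.412,73],[-0.069,-0.425,0.43,73],[-0.069,-0.47,0.448,73],[-0.069,-0.515,0.467,73],[-0.069,-0.56,0.485,73],[-0.069,-0.605,0.503,73],[-0.069,-0.65,0.522,73],[-0.069,-0.7,0.542,73],[-0.069,-0.74,0.56,73]], "claw": 100}}

```text
t: 2.1
tcp_pos: [0.496, -0.2852, 0.3003]
tool_rot: [-0.504, -0.495, 0.505, -0.495]
force: [0.5, -0.2, -0.3]
finger_gap: 0.999
```

Run:
```python
from h import *
from station import manip
plan(manip,[.500,-.350,.25],-1.45)
```

```text
t 2.1 tcp [ 0.496  -0.2852  0.3003] yaw -1.08 toolx [-0.0015 -0.0011 -1.    ] q [-0.72  0.38  1.48 -0.    1.28 -0.7 ] F [ 0.5 -0.2 -0.3] gap 0.999
-> row [0.0503 0.0053 0.0646] spin 0.4
```

{"fn": "play_rows", "kwargs": {"series": [[0.03,0.004,0.033,0],[0.05,0.005,0.065,0],[0.09,0.005,0.065,0],[0.128,0.005,0.065,0],[0.128,0.005,0.065,0]]}}

```text
t: 2.6
tcp_pos: [0.496, -0.3475, 0.1664]
tool_rot: [-0.504, -0.5, 0.506, -0.49]
force: [-1.1, 0.2, 0.4]
finger_gap: 0.998
```

Run:
```python
from h import *
from station import manip,snapshot
s=snapshot("scene"); cv2.imwrite("pics/k1.png",cv2.resize(s["image"][90:210,110:260],None,fx=5,fy=5,interpolation=2))
plan(manip,[.500,-.350,.172],-1.45)
```

```text
t 2.65 tcp [ 0.4978 -0.3489  0.1696] yaw -1.1 toolx [-0.0069  0.0044 -1.    ] q [-0.79  0.58  1.53 -0.    1.04 -0.77] F [ 0.1 -0.   1.1] gap 1.002
-> row [-0.0025  0.0022  0.001 ] spin 0.4
```

View pics/k1.png

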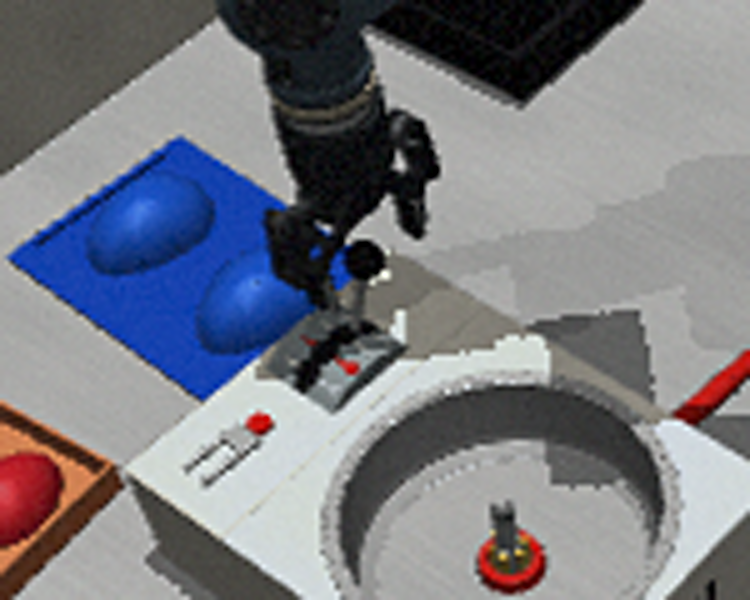

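The knob at (364,260) in the crop sits between the fingers, so I can close.

{"fn": "play_rows", "kwargs": {"series": [[0,0,0,0],[0,0,0,0],[0,0,0,0],[0,0,0,0],[0,0,0,0],[0,0,0,0],[0,0,0,0],[0,0,0,0]], "claw": 25, "force": 30}}

```text
t: 3.45
tcp_pos: [0.4978, -0.3493, 0.1709]
tool_rot: [-0.504, -0.498, 0.506, -0.493]
force: [-2.1, -0.0, 6.2]
finger_gap: 0.333
```

Run:
```python
from h import *
from station import manip,snapshot
s=snapshot("scene"); cv2.imwrite("pics/k2.png",cv2.resize(s["image"][100:200,130:240],None,fx=6,fy=6,interpolation=2))
plan(manip,[.5658,-.351,.179],-1.45)
```

```text
t 3.5 tcp [ 0.4978 -0.3493  0.1709] yaw -1.1 toolx [-0.0063  0.0032 -1.    ] q [-0.79  0.58  1.53 -0.    1.04 -0.77] F [-1.7  0.9  6.9] gap 0.328
-> row [-0.0085  0.068   0.0004] spin 0.4
```

View pics/k2.png

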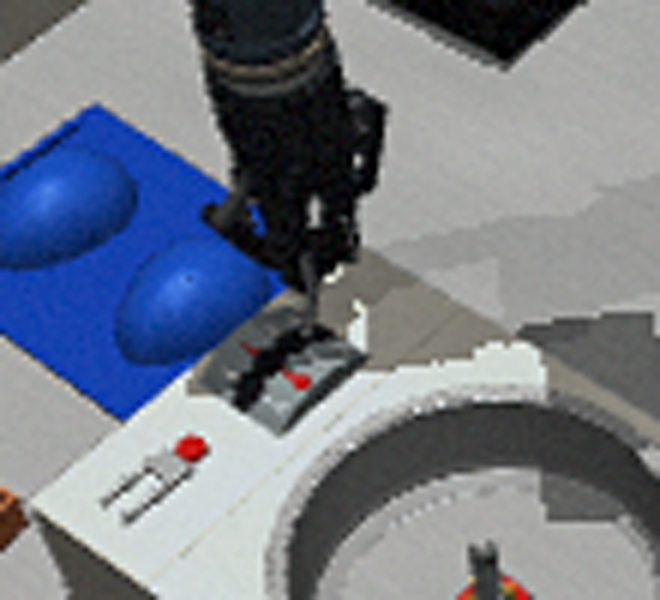

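{"fn": "play_rows", "kwargs": {"series": [[-0.004,0.01,0,0],[-0.007,0.02,0,0],[-0.009,0.03,0,0],[-0.01,0.04,0,0],[-0.0105,0.05,0,0],[-0.01,0.06,0,0],[-0.009,0.068,0,0],[-0.009,0.068,0,0],[-0.009,0.068,0,0]]}}

```text
t: 4.4
tcp_pos: [0.5656, -0.3509, 0.1801]
tool_rot: [-0.503, -0.498, 0.506, -0.493]
force: [-3.0, -0.1, 5.4]
finger_gap: 0.327
```

Run:
```python
from h import *
from station import manip,snapshot
s=snapshot("scene"); cv2.imwrite("pics/k3.png",cv2.resize(s["image"][100:200,130:240],None,fx=6,fy=6,interpolation=2))
plan(manip,[.5658,-.351,.179],-1.45)
```

```text
t 4.45 tcp [ 0.5656 -0.3509  0.1802] yaw -1.07 toolx [-0.0072  0.0024 -1.    ] q [-0.72  0.64  1.37 -0.    1.14 -0.7 ] F [-3.3 -0.4  4.9] gap 0.331
-> row [0.0012 0.0002 0.0001] spin 0.4
```

View pics/k3.png

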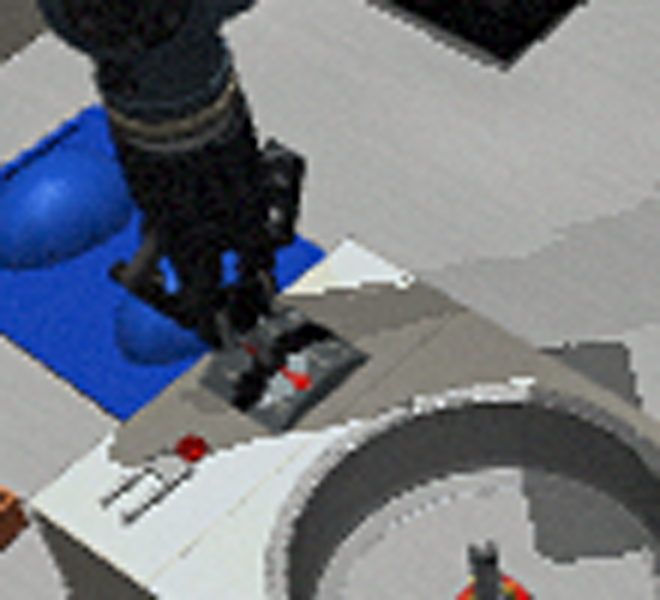

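{"fn": "play_rows", "kwargs": {"series": [[0,0,0,0],[0,0,0,0],[0,0,0,0],[0,0,0,0],[0,0,0,0],[-0.04,0,0,0],[-0.08,0,0,0],[-0.12,0,0,0],[-0.12,0,0,0]], "claw": 100}}

```text
t: 5.35
tcp_pos: [0.5695, -0.3535, 0.3077]
tool_rot: [-0.504, -0.493, 0.505, -0.498]
force: [0.0, -0.6, 0.4]
finger_gap: 0.995
```

Run:
```python
from h import *
from station import manip,snapshot
s=snapshot("scene"); cv2.imwrite("pics/k4.png",cv2.resize(s["image"][100:200,130:240],None,fx=6,fy=6,interpolation=2))
print(proj(s,[.5654,-.351,.198]))
s=snapshot("top"); cv2.imwrite("pics/k5.png",cv2.resize(s["image"][130:220,290:370],None,fx=6,fy=6,interpolation=2))
plan(manip,[.49,.15,.30],98.3)
plan(manip,[.477,.36,.30],98.3)
```

```text
[169.65493961 151.13435554]
t 5.45 tcp [ 0.5669 -0.3514  0.3016] yaw -1.06 toolx [-4.9e-03  5.0e-04 -1.0e+00] q [-0.72  0.53  1.23 -0.    1.39 -0.7 ] F [ 0.1  0.6 -0.7] gap 0.997
-> row [ 0.0022 -0.0862 -0.4999] spin 80.6
t 5.45 tcp [ 0.5669 -0.3514  0.3016] yaw -1.06 toolx [-4.9e-03  5.0e-04 -1.0e+00] q [-0.72  0.53  1.23 -0.    1.39 -0.7 ] F [ 0.1  0.6 -0.7] gap 0.997
-> row [ 0.0024 -0.1031 -0.7096] spin 80.6
```

View pics/k4.png

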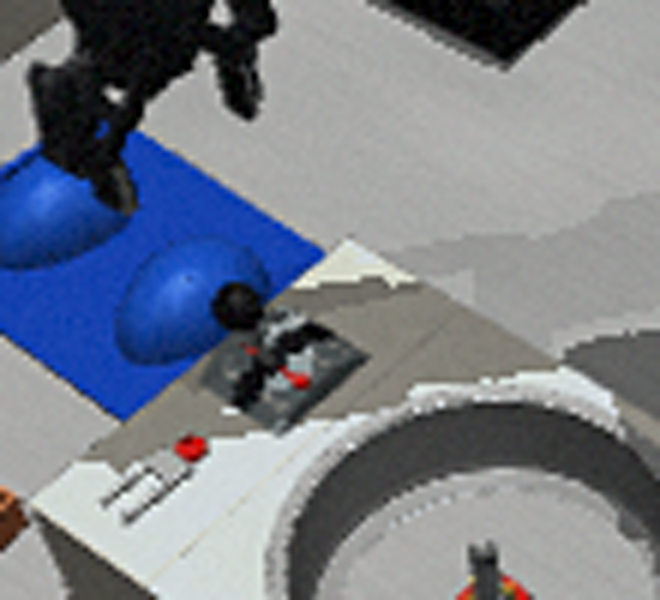

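View pics/k5.png

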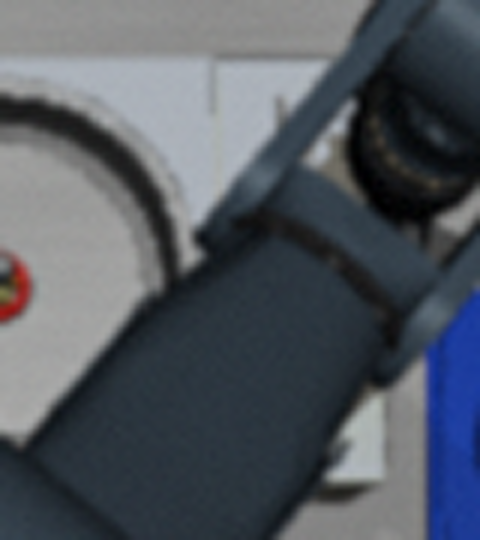

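The lever knob sits at the predicted stop position (169.5,150.8), and the shaft is over the red line. Next is the stirrer.

{"fn": "play_rows", "kwargs": {"series": [[0.0,-0.008,-0.05,4],[0.0,-0.017,-0.1,10],[0.0,-0.026,-0.15,18],[0.0,-0.034,-0.2,26],[0.0,-0.043,-0.25,34],[0.0,-0.052,-0.3,42],[0.0,-0.06,-0.35,50],[0.0,-0.07,-0.4,58],[0.0,-0.078,-0.45,66],[0.0,-0.086,-0.5,74],[0.0,-0.09,-0.55,80.5],[0.0,-0.095,-0.6,80.5],[0.0,-0.1,-0.65,80.5],[0.0,-0.103,-0.7,80.5],[0.0,-0.103,-0.71,80.5],[0.0,-0.103,-0.71,80.5],[0.0,-0.103,-0.71,80.5]]}}

```text
t: 7.15
tcp_pos: [0.4758, 0.3605, 0.3002]
tool_rot: [-0.702, -0.052, 0.708, -0.053]
force: [-0.5, -0.2, -0.4]
finger_gap: 0.997
```

Run:
```python
from h import *
from station import manip,snapshot
s=snapshot("scene"); cv2.imwrite("pics/g1.png",cv2.resize(s["image"][130:300,290:430],None,fx=4,fy=4,interpolation=2)[:600])
plan(manip,[.477,.36,.092],98.3)
```

```text
t 7.2 tcp [0.4762 0.3596 0.3006] yaw -81.54 toolx [-0.0081 -0.0018 -1.    ] q [0.46 0.42 1.42 0.   1.31 1.88] F [ 0.4  0.4 -0.4] gap 0.999
-> row [ 0.2086 -0.0004 -0.0026] spin 0.2
```

View pics/g1.png

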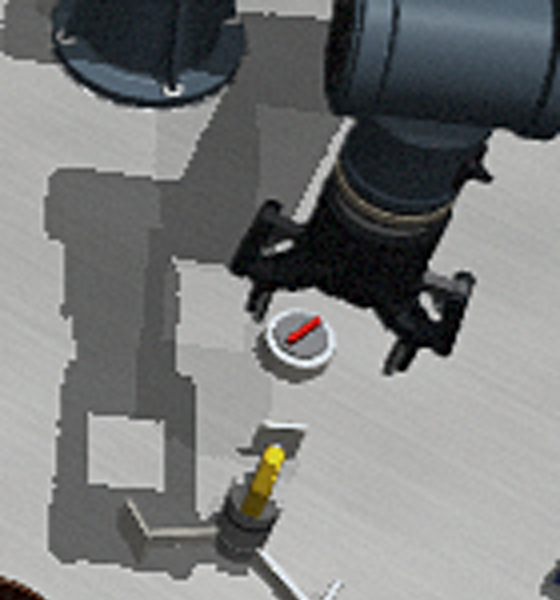

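{"fn": "play_rows", "kwargs": {"series": [[0.04,0,-0.002,0],[0.08,0,-0.002,0],[0.12,0,-0.002,0],[0.16,0,-0.002,0],[0.19,0,-0.002,0],[0.208,0,-0.002,0],[0.208,0,-0.002,0],[0.208,0,-0.002,0]]}}

```text
t: 8.0
tcp_pos: [0.4768, 0.3581, 0.0926]
tool_rot: [-0.702, -0.051, 0.708, -0.052]
force: [-0.5, 0.2, 0.4]
finger_gap: 1.002
```

Run:
```python
from h import *
from station import manip,snapshot
s=snapshot("scene"); cv2.imwrite("pics/g2.png",cv2.resize(s["image"][180:300,290:430],None,fx=5,fy=5,interpolation=2)[:600])
plan(manip,[.477,.36,.092],98.3)
```

```text
t 8.05 tcp [0.4774 0.3588 0.0935] yaw -81.62 toolx [-0.007  -0.0014 -1.    ] q [0.46 0.68 1.61 0.   0.86 1.88] F [ 0.2  0.3 -0.7] gap 0.998
-> row [ 0.0015 -0.0013  0.0002] spin 0.1
```

View pics/g2.png

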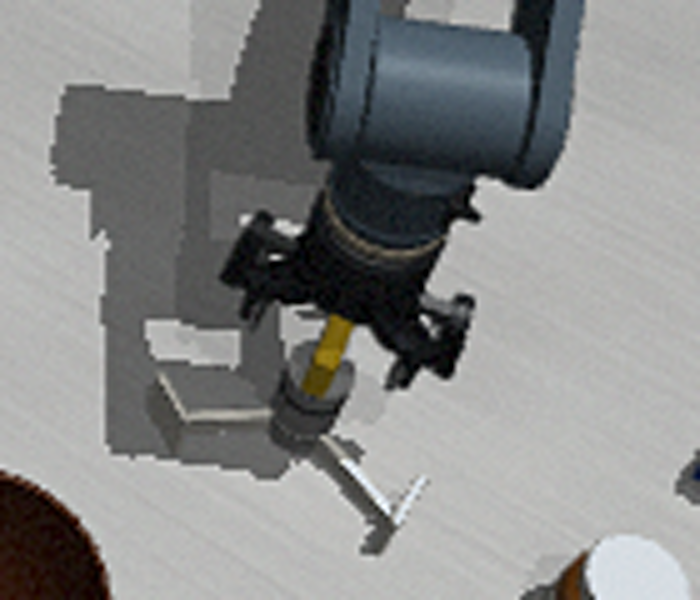

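The fin is centred between the fingers. Closing now.

{"fn": "play_rows", "kwargs": {"series": [[0,0,0,0],[0,0,0,0],[0,0,0,0],[0,0,0,0],[0,0,0,0],[0,0,0,0],[0,0,0,0],[0,0,0,0],[0,0,0,0],[0,0,0,0]], "claw": 0, "force": 90}}

```text
t: 9.05
tcp_pos: [0.4777, 0.3592, 0.0941]
tool_rot: [-0.703, -0.052, 0.707, -0.052]
force: [-0.8, 0.6, 5.2]
finger_gap: 0.174
```

{"fn": "play_rows", "kwargs": {"series": [[-0.01,0,0,0],[-0.03,0,0,0],[-0.07,0,0,0],[-0.11,0,0,0],[-0.15,0,0,0],[-0.18,0,0,0],[-0.18,0,0,0],[-0.18,0,0,0]]}}

```text
t: 9.85
tcp_pos: [0.478, 0.3588, 0.2734]
tool_rot: [-0.703, -0.051, 0.708, -0.052]
force: [-0.2, -0.5, -3.6]
finger_gap: 0.173
```

Run:
```python
from h import *
from station import manip,snapshot
import pickle
s=snapshot("scene"); cv2.imwrite("pics/g3.png",cv2.resize(s["image"][130:290,290:430],None,fx=4,fy=4,interpolation=2)[:600])
pickle.dump(s,open("s3.pkl","wb"))
s=snapshot("top"); cv2.imwrite("pics/g4.png",cv2.resize(s["image"][150:290,100:250],None,fx=4,fy=4,interpolation=2)[:600])
pickle.dump(s,open("t3.pkl","wb"))
plan(manip,[.579,-.1595,.27],-66)
```

```text
t 9.95 tcp [0.477  0.3583 0.2715] yaw -81.62 toolx [-0.0112 -0.0033 -0.9999] q [0.46 0.45 1.45 0.   1.25 1.88] F [-0.   0.2 -3.2] gap 0.175
-> row [ 0.002   0.5272 -0.0255] spin -15.6
```

View pics/g3.png

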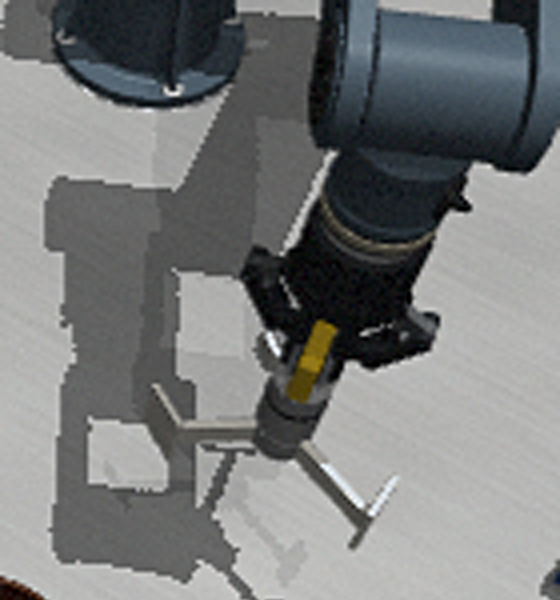

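View pics/g4.png

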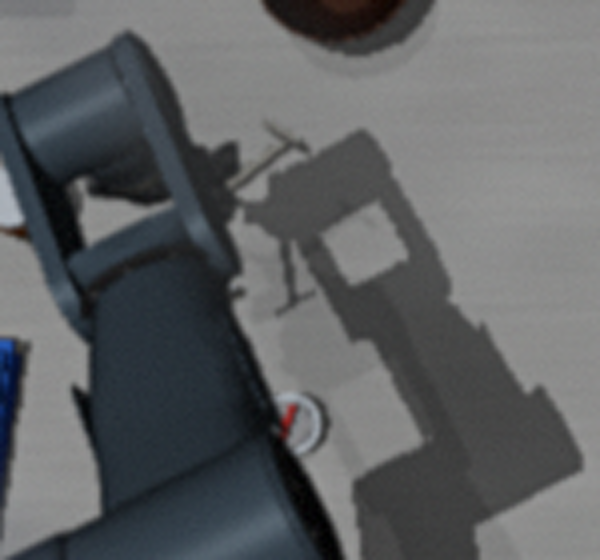

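The stirrer is held upright (about 0.35 kg by the wrist force). I'll carry it to above the spindle while turning -15.6°.

{"fn": "play_rows", "kwargs": {"series": [[0.0,0.015,-0.001,0],[0.0,0.045,-0.003,-1],[0.0,0.085,-0.004,-2],[0.0,0.125,-0.006,-3.5],[0.0,0.165,-0.008,-5],[0.0,0.205,-0.01,-6.5],[0.0,0.245,-0.012,-8],[0.0,0.285,-0.014,-9.5],[0.0,0.325,-0.016,-11],[0.0,0.365,-0.018,-12],[0.0,0.405,-0.02,-13],[0.0,0.445,-0.022,-14],[0.0,0.485,-0.024,-15],[0.0,0.51,-0.025,-15.6],[0.0,0.5275,-0.026,-15.6],[0.0,0.5275,-0.026,-15.6],[0.0,0.5275,-0.026,-15.6],[0.0,0.5275,-0.026,-15.6]]}}

```text
t: 11.75
tcp_pos: [0.5789, -0.1582, 0.2715]
tool_rot: [-0.687, -0.148, 0.696, -0.147]
force: [-0.2, 0.7, -4.0]
finger_gap: 0.177
```

Run:
```python
from h import *
from station import manip,snapshot
import pickle
s=snapshot("scene"); cv2.imwrite("pics/h1.png",cv2.resize(s["image"][120:240,140:280],None,fx=5,fy=5,interpolation=2)[:600])
pickle.dump(s,open("s4.pkl","wb"))
s=snapshot("top"); cv2.imwrite("pics/h2.png",cv2.resize(s["image"][130:230,240:360],None,fx=5,fy=5,interpolation=2)[:600])
pickle.dump(s,open("t4.pkl","wb"))
plan(manip,[.5795,-.160,.27],-66)
```

```text
t 11.85 tcp [ 0.5793 -0.1583  0.2719] yaw -65.93 toolx [-0.0119 -0.0027 -0.9999] q [-0.45  0.46  1.44 -0.01  1.25  0.7 ] F [-0.2  0.7 -3.7] gap 0.176
-> row [0.0019 0.0017 0.0005] spin 0.1
```

View pics/h1.png

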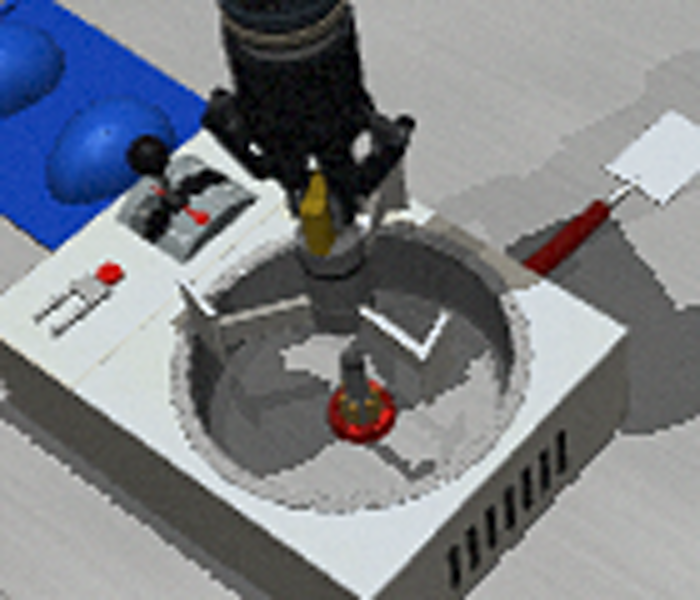

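View pics/h2.png

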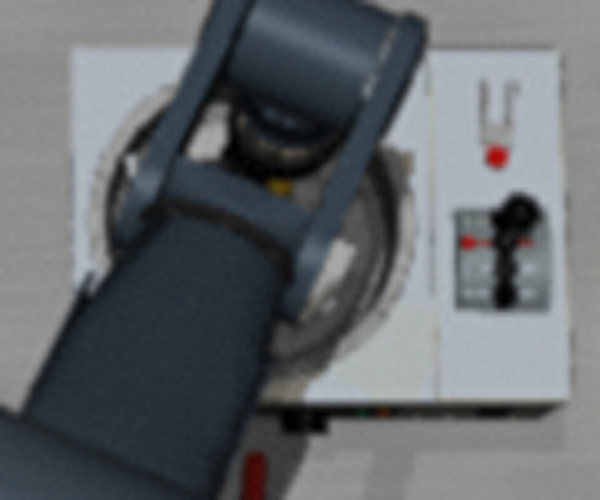

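Run:
```python
from h import *
s=load("s4.pkl")
im=s["image"][155:205,190:230]; im=cv2.convertScaleAbs(cv2.resize(im,None,fx=12,fy=12,interpolation=cv2.INTER_CUBIC),alpha=1.8)
for xy in((.581,-.159),(.579,-.1615)):
  for z,c in((.178,(0,255,0)),(.264,(255,0,255)),(.130,(0,255,255)),(.064,(255,255,0))):
    p=proj(s,[*xy,z]); print(xy,z,p); q=((p-[190,155]+.5)*12).astype(int); cv2.circle(im,tuple(int(a) for a in q),4,c,-1)
cv2.imwrite("pics/h3.png",im)
```

```text
(0.581, -0.159) 0.178 [208.21227024 182.08361935]
(0.581, -0.159) 0.264 [205.15779599 165.67501838]
(0.581, -0.159) 0.13 [209.77492969 190.47820812]
(0.581, -0.159) 0.064 [211.77716832 201.23421128]
(0.579, -0.1615) 0.178 [208.03779031 181.37327949]
(0.579, -0.1615) 0.264 [204.97781468 164.94835672]
(0.579, -0.1615) 0.13 [209.60346388 189.77728999]
(0.579, -0.1615) 0.064 [211.60976203 200.54642553]
```

View pics/h3.png

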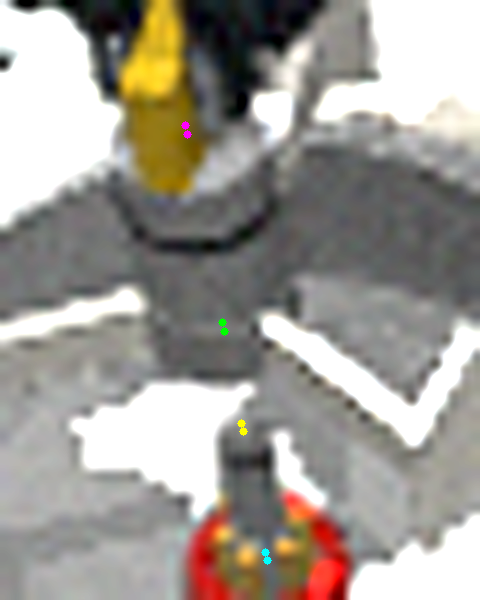

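Run:
```python
from h import *
s=load("s4.pkl")
g=cv2.cvtColor(s["image"],cv2.COLOR_BGR2GRAY)
for r in range(168,190): print(r,g[r,196:220])
s0=load("scene0.pkl")
# reference: stirrer standing upright at start; same analysis
g=cv2.cvtColor(s0["image"],cv2.COLOR_BGR2GRAY)
print()
for r in range(245,272): print(r,g[r,338:366])
for z in(0,.086,.108,.1305): print(z,proj(s0,[.4804,.3615,z]))
```

```text
168 [193 160 124 120 107  69  63  62  60  57  54  98 101  99 106  67  42  86
  74  54  55  47  53  55]
169 [135 111 114  56  84  81  63  66  64  58  87 103 106 101  73  50  45  65
  62  57  50  53  49  56]
170 [111  64  62  50  59  63  66  67  61  73  99 105  91  56  56  45  44  71
  56  51  55  50  54  51]
171 [59 64 64 39 47 56 53 61 52 81 63 58 55 53 52 54 32 45 48 50 51 54 54 51]
172 [63 62 66 61 34 48 52 48 56 52 52 57 49 62 54 51 23 42 50 51 51 53 53 53]
173 [65 66 65 67 44 40 56 56 56 58 60 54 60 56 44 15 36 48 54 56 55 55 49 51]
174 [64 61 65 63 62 19 41 57 59 60 59 61 60 30  8 32 46 46 48 55 55 54 54 54]
175 [66 64 65 64 55 51 38 20 15 13 17  4 16 22 48 56 51 46 51 49 52 59 52 54]
176 [59 65 67 68 68 54 58 56 56 47 41 54 53 59 59 55 50 49 53 47 60 55 55 54]
177 [63 63 63 64 64 53 51 54 55 56 58 63 59 58 58 48 53 44 48 57 58 57 58 61]
178 [65 62 61 55 63 58 48 57 54 59 59 51 60 55 58 53 48 47 68 91 82 81 75 73]
179 [ 59  56  70 107 167 113  56  54  50  57  61  58  53  56  57  51  49  56
  42  80  87  88  85  78]
180 [162 155 164 170 172 150  75  56  54  59  60  57  61  50  53
[... 3612 characters left out ...]
0  51  44  49  48  42  80  63  72 113  91 219 222
 195 180 178 180 171 178 176 177 178 177]
268 [180 103  92  95  92  99  70  45  50  52  55  50  51  49  51  52  81 209
 215 180 173 180 175 176 177 175 176 177]
269 [178 187 102  88  95  91  98  88  60  48  45  49  49  54  56  69  67  95
 210 215 170 174 174 178 178 175 178 179]
270 [181 181 181 185 186 106  91  91  92  88  57  58  58  84  74  69  65  66
 132 213 214 171 172 175 178 180 180 178]
271 [177 178 181 181 181 185 183 191 187 190 193 192 190 190 192  98  70  68
  66 152 209 210 183 177 174 177 177 179]
0 [348.62056672 265.27314622]
0.086 [353.74619656 253.76201602]
0.108 [355.15465871 250.59889428]
0.1305 [356.6398453  247.26346494]
```

{"fn": "play_rows", "kwargs": {"series": [[0.01,0,0,0],[0.02,0,0,0],[0.03,0,0,0],[0.04,0,0,0],[0.046,0,0,0],[0.052,0,0,0],[0.058,0,0,0],[0.063,0,0,0],[0.063,0,0,0]]}}

```text
t: 12.75
tcp_pos: [0.5781, -0.1583, 0.2082]
tool_rot: [-0.687, -0.148, 0.696, -0.147]
force: [-0.1, 1.0, -4.0]
finger_gap: 0.177
```

Run:
```python
from h import *
from station import manip,snapshot
s=snapshot("scene"); cv2.imwrite("pics/i1.png",cv2.resize(s["image"][140:220,160:260],None,fx=7,fy=7,interpolation=2)[:600])
plan(manip,[.579,-.1585,.181],-66)
```

```text
t 12.8 tcp [ 0.5784 -0.1584  0.2086] yaw -65.93 toolx [-0.0125 -0.0025 -0.9999] q [-0.45  0.52  1.51 -0.01  1.11  0.7 ] F [-0.5  0.1 -3.8] gap 0.176
-> row [ 0.0276  0.0004 -0.0009] spin 0.1
```

View pics/i1.png

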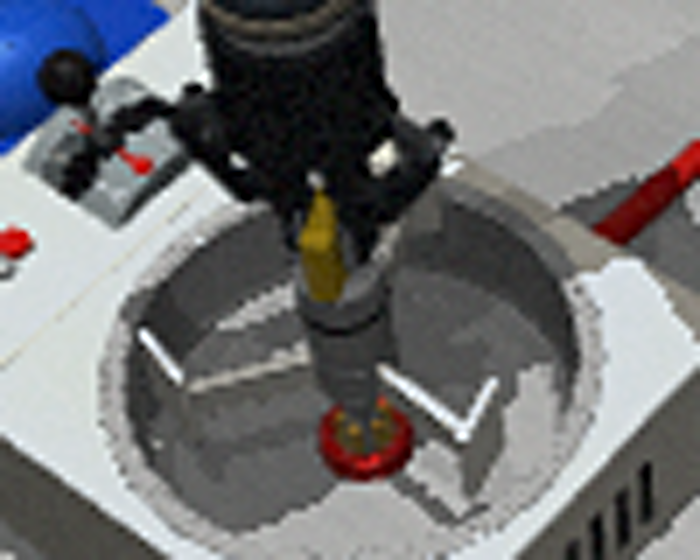

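The pilot is inside the hub and there's no contact force. Going lower.

{"fn": "play_rows", "kwargs": {"series": [[0.004,0,0,0],[0.008,0,0,0],[0.012,0,0,0],[0.016,0,0,0],[0.02,0,0,0],[0.022,0,0,0],[0.022,0,0,0],[0.022,0,0,0]]}}

```text
t: 13.6
tcp_pos: [0.5781, -0.1585, 0.1866]
tool_rot: [-0.687, -0.148, 0.696, -0.147]
force: [0.3, 0.0, -3.9]
finger_gap: 0.178
```

Run:
```python
from h import *
from station import manip,snapshot
plan(manip,[.579,-.1585,.172],-66); print(manip.sense()["ft_torque"])
```

```text
t 13.6 tcp [ 0.5781 -0.1585  0.1866] yaw -65.93 toolx [-0.0124 -0.0024 -0.9999] q [-0.45  0.55  1.53 -0.01  1.07  0.7 ] F [ 0.3  0.  -3.9] gap 0.178
-> row [ 0.0146  0.0004 -0.001 ] spin 0.1
[-0.00442329 -0.04104598  0.03188453]
```

{"fn": "play_rows", "kwargs": {"series": [[0.004,0,0,0],[0.008,0,0,0],[0.011,0,0,0],[0.013,0,0,0],[0.015,0,0,0],[0.015,0,0,0]]}}

```text
t: 14.2
tcp_pos: [0.5781, -0.1586, 0.1714]
tool_rot: [-0.687, -0.147, 0.696, -0.147]
force: [1.8, -0.9, -3.8]
finger_gap: 0.177
```

Run:
```python
from h import *
from station import manip,snapshot
plan(manip,[.579,-.1585,.172],-66); print(manip.sense()["ft_torque"])
```

```text
t 14.2 tcp [ 0.5781 -0.1586  0.1714] yaw -65.93 toolx [-0.0122 -0.0025 -0.9999] q [-0.45  0.57  1.55 -0.01  1.03  0.71] F [ 1.8 -0.9 -3.8] gap 0.177
-> row [-0.0006  0.0003 -0.0008] spin 0.1
[-0.12284011 -0.17167345  0.06397327]
```

{"fn": "play_rows", "kwargs": {"series": [[0.001,0,0,0],[0.002,0,0,0],[0.003,0,0,0],[0.004,0,0,0],[0.005,0,0,0],[0.005,0,0,0]]}}

```text
t: 14.8
tcp_pos: [0.5781, -0.1586, 0.1663]
tool_rot: [-0.687, -0.147, 0.696, -0.147]
force: [1.5, -0.5, -4.1]
finger_gap: 0.172
```

Run:
```python
from h import *
from station import manip,snapshot
plan(manip,[.579,-.1585,.172],-66); print(manip.sense()["ft_torque"])
```

```text
t 14.8 tcp [ 0.5781 -0.1586  0.1663] yaw -65.94 toolx [-0.012  -0.0025 -0.9999] q [-0.45  0.58  1.55 -0.01  1.02  0.71] F [ 1.5 -0.5 -4.1] gap 0.172
-> row [-0.0057  0.0002 -0.0008] spin 0.1
[-0.11427086 -0.19416972  0.04369214]
```

There's no resistance 8 mm below the key tops, so the splines have apparently meshed. Continuing to the seal ring.

{"fn": "play_rows", "kwargs": {"series": [[0.002,0,0,0],[0.004,0,0,0],[0.006,0,0,0],[0.008,0,0,0],[0.009,0,0,0],[0.009,0,0,0]]}}

```text
t: 15.4
tcp_pos: [0.5782, -0.1587, 0.1581]
tool_rot: [-0.687, -0.147, 0.696, -0.148]
force: [-1.0, 0.5, 3.1]
finger_gap: 0.174
```

Run:
```python
from h import *
from station import manip,snapshot
plan(manip,[.579,-.1585,.150],-66); print(manip.sense()["ft_torque"])
```

```text
t 15.4 tcp [ 0.5782 -0.1587  0.1581] yaw -65.94 toolx [-0.0115 -0.0028 -0.9999] q [-0.45  0.59  1.56 -0.01  1.    0.71] F [-1.   0.5  3.1] gap 0.174
-> row [ 0.0081  0.0001 -0.0009] spin 0.1
[ 0.0900734   0.05665379 -0.00466733]
```

{"fn": "play_rows", "kwargs": {"series": [[0.002,0,0,0],[0.004,0,0,0],[0.005,0,0,0],[0.006,0,0,0],[0.007,0,0,0],[0.008,0,0,0],[0.008,0,0,0]]}}

```text
t: 16.1
tcp_pos: [0.5783, -0.1588, 0.1521]
tool_rot: [-0.688, -0.147, 0.695, -0.148]
force: [-3.2, 1.0, 11.2]
finger_gap: 0.173
```

Run:
```python
from h import *
from station import manip,snapshot
plan(manip,[.579,-.1585,.150],-66); print(manip.sense()["ft_torque"])
```

```text
t 16.1 tcp [ 0.5783 -0.1588  0.1521] yaw -65.93 toolx [-0.0105 -0.0033 -0.9999] q [-0.45  0.6   1.56 -0.01  0.99  0.71] F [-3.2  1.  11.2] gap 0.173
-> row [ 0.0021  0.     -0.0007] spin 0.1
[0.34157251 0.55466329 0.00400272]
```

{"fn": "play_rows", "kwargs": {"series": [[0.003,0,0,0],[0.004,0,0,0],[0.005,0,0,0],[0.006,0,0,0],[0.007,0,0,0],[0.007,0,0,0],[0.007,0,0,0]]}}

```text
t: 16.8
tcp_pos: [0.5787, -0.1588, 0.1519]
tool_rot: [-0.688, -0.147, 0.695, -0.149]
force: [-8.2, 4.2, 37.0]
finger_gap: 0.176
```

Run:
```python
from h import *
from station import manip,snapshot
plan(manip,[.579,-.1585,.150],-66); print(manip.sense()["ft_torque"])
```

```text
t 16.8 tcp [ 0.5787 -0.1588  0.1519] yaw -65.9 toolx [-0.0079 -0.0048 -1.    ] q [-0.45  0.59  1.57 -0.01  0.99  0.71] F [-8.2  4.2 37. ] gap 0.176
-> row [ 0.0019 -0.0002 -0.0004] spin 0.1
[0.96481347 2.03853209 0.0114502 ]
```

It's on a hard stop: +26 N with no further travel, and TCP z 0.152 matches the predicted 0.152. I'll ease the push slightly and check by camera.

{"fn": "play_rows", "kwargs": {"series": [[0.005,0,0,0],[0.005,0,0,0],[0.005,0,0,0],[0.005,0,0,0],[0.005,0,0,0],[0.005,0,0,0]]}}

```text
t: 17.4
tcp_pos: [0.5785, -0.1587, 0.1519]
tool_rot: [-0.689, -0.146, 0.694, -0.149]
force: [-6.8, 3.1, 28.4]
finger_gap: 0.173
```

Run:
```python
from h import *
from station import manip,snapshot
import pickle
S0=load("scene0.pkl")
s=snapshot("scene"); cv2.imwrite("pics/j1.png",cv2.resize(s["image"][120:230,140:280],None,fx=5,fy=5,interpolation=2)[:600])
cv2.imwrite("pics/j3.png",s["image"])
t=snapshot("top"); cv2.imwrite("pics/j2.png",t["image"])
plan(manip,[.579,-.1585,.150],-66); print(manip.sense()["ft_torque"])
```

```text
t 17.5 tcp [ 0.5785 -0.1587  0.152 ] yaw -65.88 toolx [-0.0071 -0.0056 -1.    ] q [-0.45  0.59  1.57 -0.01  0.98  0.71] F [-6.3  1.7 28.7] gap 0.174
-> row [ 0.002   0.     -0.0005] spin 0.1
[ 0.8174472   1.69742547 -0.02286659]
```

View pics/j1.png

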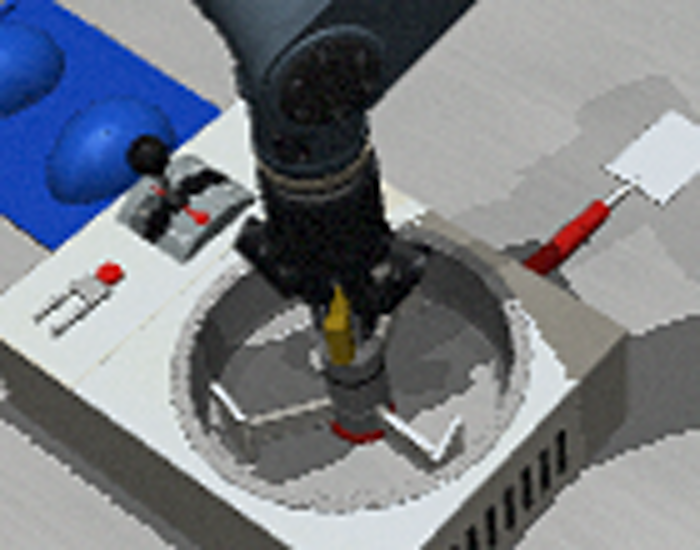

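View pics/j2.png

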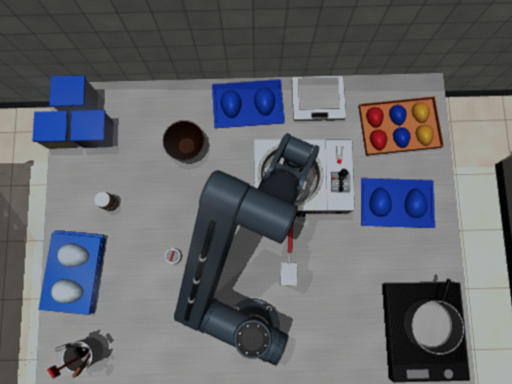

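The hub sits down on the red ring at crop (358,425), the lever knob at (148,155) is still over the red line, and the fork, spatula, jar, timer and bowl haven't moved. Handing in.

Run:
```python
from station import manip
print(manip.sign_off())
```

```text
the job is handed in; nothing more can be done
None
```

I threw the lever into the red stop notch, then set the stirrer on the spindle and pressed it fully home. I handed in at 17.5 s, still gripping it (90 N set) and pressing it down. The hand-in reports no verdict, so this rests on my own checks:

- **Lever:** after I let go, the knob was within half a pixel of the predicted stop position. In the last picture it is still over the red line. At the start it measured about 0.6 rad, between slow and fast, so I could not tell which notch it was in; it didn't affect the throw.
- **Splines:** I measured the key angle from the images (about 24°) and turned the stirrer −15.6° to match. They meshed on the first try, with no rise in vertical force past the key tops.
- **Fully home:** resistance of about 7 N began at TCP height 0.158 m. A hard stop came at 0.152 m, so the ring went down about 6 mm, matching the predicted home height. The last reading was about 29 N downward, with about 6.5 N sideways.
- **Upright:** the tool was tilted under 0.01 rad. Before lowering, my reading of the hub edges suggested more lean and about 2 mm offset, but the pixels were too coarse to trust, and it slid down with almost no sideways force.
- **Everything else:** by eye in the last pictures, nothing else had moved.

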